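# Seat the tube carousel on the blood mixer

### The arm

A 6-joint arm with a two-finger parallel gripper is mounted at the origin on the work surface; the furniture and walls round the work are solid. World frame = base frame: x ahead of the robot, y to its left, z up, the work surface at z = 0. Lengths are in m, angles in rad, forces in N, time in s.
With the tool pointing down it reaches from about 0.35 to 0.85 m from the base axis. Payload 8.1 kg.
Tool frame: the origin (TCP) lies at the very end of the fingers, on their centre line; the grasp point (between the pads) lies 19 mm behind it; z points along the fingers, y is the line along which they close (so a half turn about z gives the same grasp; the last joint's range is limited). The gripper opens to 93 mm and grips with 3 to 60 N. Pads are 15 mm wide; open, the fingers measure 128 mm over their backs; the gripper's body (75 mm by 188 mm) begins 65 mm behind the grasp point.
Start: joints at [1.113, 0.13, 1.488, -0, 1.523, -0.085], TCP at [0.219, 0.559, 0.219] pointing down, gripper open.
Joint ranges: [-2.96, 2.96], [-0.89, 2.26], [0.02, 2.5], [-1.34, 4.48], [0, 2.73], [-2.66, 2.66]. Speed limits (rad/s): [2.39, 2.39, 2.79, 3.14, 3.14, 3.14].

### API

Orientations are given as a rotation vector (axis times angle).
In Python, from plant import monitor, eyes, ticket gives the robot as it stands.
- The arm moves only by the tool arm_command, never from a script. Its argument "deltas" is a list that holds one entry, the list of rows, each a list of 6 numbers: the shift along the world's x, y, z in cm, then the turn, a rotation vector about the world's x, y, z in degrees. In form: [[[tx, ty, tz, rx, ry, rz], ...]]. A call has 1 to 12 rows; each row shifts and turns the commanded pose from where the row before left it; what a row does not reach is not made up. A row lasts 1/12 s, in which the tool goes at most 41.7 mm and 7.16 degrees, less where a joint would pass 70% of its speed; a pose out of reach is approached as far as the arm can. A call is refused whole if a number of a shift passes 4.17 or a number of a turn 7.16, either way. A call with a gripper value outside its range is refused whole. "gripper" is the opening, from -1 (shut) to 1 (fully open), set as the call begins (left out, the last holds). The fingers move at their own pace and stop on an object; "squeeze" is the grip in N (left out, the last holds). Time passes only in rows, so rows that do not move let the fingers close. It gives the time, the measured TCP pose, the force, the opening and the grip force at its end, in the units of the state.
- monitor.read_state(): the state, without advancing time (a new reading comes with each control period).
- eyes.read_camera(name): name is "scene" or "top" or "wrist"; returns the picture (420x560x3 uint8, blue, green, red); there is no depth.
- eyes.camera_model(name): a dict with "fx", "fy", "cx", "cy" (pixels), "rvec" (rotation vector, rad) and "tvec" (3), from world to camera coordinates, as OpenCV has them. Camera axes: x right, y down, z forward; pixel columns grow to the right and rows downward; lengths in m; the calibration is good to about 2 mm. A picture is of the moment at which its call begins: read the wrist's pose just before it. camera_model takes no time and is no camera call; for the wrist camera it gives the pose at the moment of the call.
- ticket.close_job(): hands the job in; it is judged then, once.
The state is a dict: "t": time; "q": joint angles; "dq": joint speeds; "joint_torque": joint torques, N m; "tool_pos": TCP position; "orientation": TCP orientation; "force": force on the tool from outside, world axes, zero at the start; "wrist_torque": the same for the moment, N m; "opening": finger opening in m; "gripper_force": force on a finger pad.
Only numpy, scipy, OpenCV 4.12 (cv2) and the standard library are available. Lean on these libraries where they do the work, as an engineer would, in place of code of your own. Each camera call takes 0.05 s, during which the arm holds its last target. There are 200 camera calls.

### The job

Get the blood-tube mixer ready for its run: take the dark dust cover off the drive hub and lay it flat, right way up, in its matching rectangular compartment of the grey accessory tray, and let go of it there. Then lift the blue tube carousel out of its rest by its black bar grip, lower its shaft into the hub, turn it until the key slips into the keyway, and keep pushing against the ejector spring until the collar sits fully home on the hub. Finish while still gripping the carousel and holding it pressed fully home (do not let go, a colleague then tightens the clamp screw), and leave the cup, timer and bottle beside the work alone.

Things in the scene. Friction and masses are not known exactly. Their poses are not given: they have to be found in the camera images.
- drive_unit: white mixer drive unit, fixed, its flat top 60 mm above the bench. Origin on the bench under the hub's axis; x to its back, y to its left. The housing reaches 105 mm to the front (-x, control strip), 66 mm to the back, 75 mm to each side. A black sensor block 14 x 18 mm, 12 mm tall, stands on its top, 37 mm from the hub's axis towards +y.
- hub_mouth (a point): centre of the mouth of the aluminium drive hub, level with its top rim, 76 mm above the bench (the hub, 52 mm across, stands 16 mm out of the housing). x points along the keyway, z up. Bore 22 mm in diameter; keyway 8.5 mm wide, open at the top, reaching 17.5 mm from the axis; both run 52 mm deep.
- drive_hub (a joint): how far the hub is turned about its vertical axis, rad, counter-clockwise from above; 0: keyway towards the unit's front (-x). The geared drive is stiff: it takes about 0.6 N m to turn it and it stays where it is. It need not be turned.
- ejector (a joint): spring ejector in the bottom of the bore, travel down in m: 0 at rest (its top 32.5 mm below the mouth), 0.0075 with the carousel fully home. It pushes up with 4.5 N at rest, 9 N with the carousel home, so the carousel rises by itself if not held down.
- dust_cover: dark grey dust cover, a shallow upside-down tray 65 mm (its x) by 84 mm (its y), 11 mm tall without the grip, walls 3 mm, 8 mm deep inside, 60 g. At the start it sits over hub and sensor, long side along the unit's y, its plate resting on the hub's rim. Origin at the centre of its lower edge plane; z up.
- cover_grip (a point): middle of the ridge by which the cover is taken, 25 mm above the cover's lower edge. The ridge is 12 mm thick (along the cover's x), 44 mm long (along its y), and stands from 11 to 36 mm above the lower edge.
- acc_tray: light grey accessory tray, fixed, 98 mm (x) by 199 mm (y), walls 11 mm high, floor 3 mm. Origin under its centre on the bench. The cover's compartment is its -y part; on its +y part, at y = +43 mm, stands a round hollow carousel rest, 56 mm across, 44 mm inside, its top 61 mm above the bench.
- cover_bay (a point): centre of the floor of the cover's compartment, 3 mm above the bench. The compartment measures 90 mm along this point's x and 71 mm along its y, walls 8 mm above the floor: the cover's long side lies along x, either way round.
- carousel: blue tube carousel, about 220 g: disc 92 mm across with eight tube holes, black bar grip on top, steel shaft below. Origin on the axis at the underside of the collar (the seat that comes to rest on the hub's rim); z up, x towards the key. Collar 32 mm across, from 0 to +12 mm; disc +12 to +34 mm. At the start the disc stands on the rest in the tray, the shaft hanging free inside.
- shaft_end (a point): centre of the carousel shaft's lower end, 40 mm below the carousel's origin. Shaft 20 mm across, its last 4 mm tapered to 14 mm. Brass key on its +x side, 6 mm wide, reaching 15.5 mm from the axis, from 34 mm above this end down to its rounded lower end 14 mm above it. A white line on disc and grip points to the key's side.
- carousel_grip (a point): middle of the carousel's bar grip, on its axis, 50 mm above the carousel's origin. The bar is 46 mm long (along the carousel's x, the way the white line points), 20 mm thick (along its y), from +34 to +62 mm above the origin.
- specimen_cup: bystander: specimen cup with yellow lid, 60 x 60 x 68 mm; origin under its centre
- timer: bystander: small white timer, 64 x 68 x 18 mm; origin under its centre
- reagent: bystander: brown reagent bottle with grey cap, 34 mm across, 82 mm tall; origin under its centre

How it is judged:
On the way:
1. the dust cover lies flat in its compartment of the tray, let go (horizontal distance between dust_cover and cover_bay below 0.008 m and z of dust_cover in the frame of cover_bay below 0.003 m and angle between the y axis of dust_cover and the x axis of cover_bay, either way round below 0.15 rad and angle between dust_cover's own z axis and vertical below 0.06 rad and contact force between the fingers and dust_cover below 0.3 N), for 0.2 s.
At the end, for the whole second after the job is handed in: Carousel keyed in the hub, collar within 1.5 mm of the rim, on axis within 2.5 mm, upright within 0.05 rad, ejector down over 6 mm, at rest, still gripped (over 3 N); cover let go in its compartment within 8 mm of its centre, 3 mm of its floor, flat within 0.06 and along it within 0.15 rad (horizontal distance between carousel and hub_mouth below 0.0025 m and z of carousel in the frame of hub_mouth below 0.0015 m and angle between the x axis of carousel and the x axis of hub_mouth, either way round below 0.3 rad and angle between carousel's own z axis and vertical below 0.05 rad and value of joint ejector above 0.006 m and contact force between the fingers and carousel above 3 N and linear speed of carousel below 0.02 m/s and horizontal distance between dust_cover and cover_bay below 0.008 m and z of dust_cover in the frame of cover_bay below 0.003 m and angle between the y axis of dust_cover and the x axis of cover_bay, either way round below 0.15 rad and angle between dust_cover's own z axis and vertical below 0.06 rad); the arm keeps its last pose, push and grip.
It fails at once if a bystander is pushed more than 2 cm or tipped (distance of any of specimen_cup, timer, reagent from where it was at the start of the episode above 0.02 m or angle between any of specimen_cup, reagent's own z axis and vertical above 0.3 rad).
It also fails if it takes over 51 s, if anything falls off the work surface, if the arm or the gripper's body presses on something with over 40 N, if the wrist force passes 120 N, or if a joint passes its speed limit or range.

## Working session

There is one attempt and no reset: what is moved stays moved. The work goes in short steps, Python scripts to look and compute and a tool call to move; the robot and the scene stay as the last step left them, time stands still between calls to the robot, and variables do not carry over. Pictures are saved under pics/ and viewed, at most 10 in all, crops included, and the job is handed in when it is done.

Besides the shell and the picture viewer there is one more tool, called after ">>>" by a JSON object that holds its "fn" and its "kwargs". arm_command: Moves the arm, as the interface text tells. Its arguments: {"type":"object","properties":{"deltas":{"type":"array"},"gripper":{"type":"number"},"squeeze":{"type":"number"}},"required":["deltas"]}

```bash
mkdir -p pics; cat > h.py <<'E'
import numpy as np, cv2
from plant import monitor, eyes, ticket
def cam(n):
    m=eyes.camera_model(n); R=cv2.Rodrigues(np.array(m["rvec"],float))[0]; t=np.array(m["tvec"],float).ravel()
    return m,R,t
def ray(m,R,t,u,v,z):
    d=R.T@np.array([(u-m["cx"])/m["fx"],(v-m["cy"])/m["fy"],1]); c=-R.T@t
    return c+d*(z-c[2])/d[2]
def proj(m,R,t,p):
    q=R@np.array(p)+t; return m["fx"]*q[0]/q[2]+m["cx"], m["fy"]*q[1]/q[2]+m["cy"]
E
python3 - <<'E'
from h import *
for n in("top","scene"):
    i=eyes.read_camera(n); cv2.imwrite(f"pics/{n}0.png",i)
    m,R,t=cam(n); print(n,m["fx"],-R.T@t,R.round(3).tolist())
s=monitor.read_state();print(s["t"],s["orientation"],s["opening"],s["force"])
E
```

```text
top 468.90928661874614 [0.27126736 0.00912696 1.2880577 ] [[0.058, -0.998, -0.003], [-0.976, -0.056, -0.21], [0.21, 0.015, -0.978]]
scene 493.3519015746751 [-0.32931285 -0.54896462  0.73522324] [[0.545, -0.838, -0.013], [-0.447, -0.278, -0.85], [0.709, 0.469, -0.527]]
0.1 [-5.82104879e-01 -3.08675135e+00  2.53380406e-03] 0.09283372320390797 [ 0.177447   -0.39772177  0.25031521]
```

View pics/top0.png

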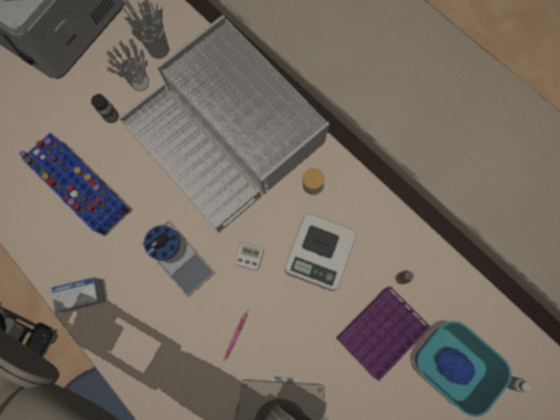

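View pics/scene0.png

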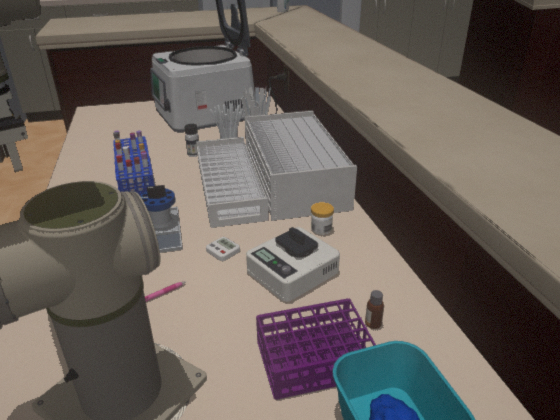

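The top view shows the carousel at about (165,243), the cover bay at about (192,276), the drive unit with its dark cover at about (322,241), the timer at (249,256), the cup at (313,180) and the bottle at (404,277). Next I measure these more finely.

```bash
python3 - <<'E'
from h import *
m,R,t=cam("top")
i=cv2.imread("pics/top0.png")
for n,u,v,z in(("cover",322,241,.08),("unit",320,252,.06),("car",163,243,.095),("bay",192,276,.003),("timer",249,256,.018),("cup",313,180,.068),("bottle",404,277,.082)):
    print(n,ray(m,R,t,u,v,z).round(3))
c=i[195:305,130:370]; c=cv2.resize(c,None,fx=3.3,fy=3.3,interpolation=cv2.INTER_CUBIC); cv2.imwrite("pics/c0.png",c)
w=eyes.read_camera("wrist"); cv2.imwrite("pics/w0.png",w)
m,R,t=cam("wrist");print(m["fx"],m["cx"],m["cy"],-R.T@t,R.round(3).tolist())
E
```

```text
cover [ 0.472 -0.082  0.08 ]
unit [ 0.446 -0.079  0.06 ]
car [0.441 0.328 0.095]
bay [0.368 0.263 0.003]
timer [0.43  0.11  0.018]
cup [ 0.64  -0.052  0.068]
bottle [ 0.391 -0.295  0.082]
297.5456409041188 278.28755605007416 209.85559268615575 [0.14744684 0.58659692 0.38319824] [[0.365, 0.931, -0.001], [0.896, -0.351, 0.273], [0.254, -0.101, -0.962]]
```

View pics/c0.png

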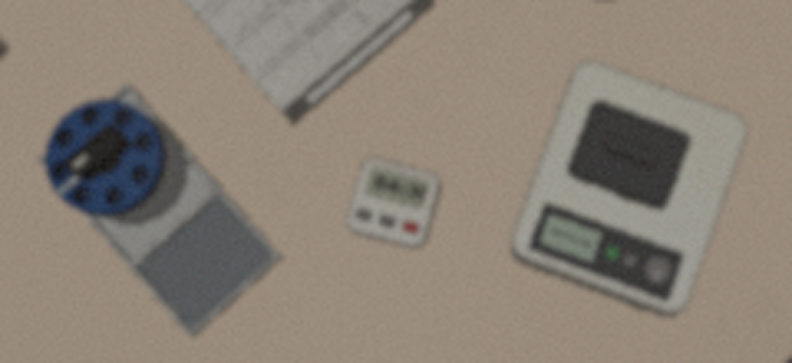

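View pics/w0.png

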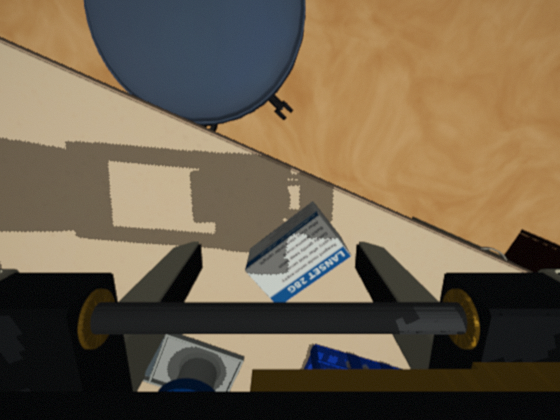

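Crop: the cover's corners lie at about (600,100), (690,133), (662,207) and (570,175) in crop pixels. The unit's front (control strip) faces image bottom, and the carousel's white line points to lower left, (70,185) from centre (107,155). The wrist view shows the tray and carousel at the bottom edge, around (190,370), so the wrist camera sits on the tool's +x side. Next come the angles, then the first move.

```bash
python3 - <<'E'
from h import *
m,R,t=cam("top")
def C(u,v,z): return ray(m,R,t,130+u/3.3-.35,195+v/3.3-.35,z)
i=cv2.imread("pics/top0.png")
def dom(a,k): return np.degrees(np.arctan2(a[1],a[0]))
cov=[C(u,v,.079) for u,v in((600,100),(690,133),(662,207),(570,175))]
print("cover ctr",np.mean(cov,0),"sides",[np.linalg.norm(cov[k]-cov[(k+1)%4]).round(3) for k in range(4)],[dom(cov[(k+1)%4]-cov[k],0).round(1) for k in range(4)])
# refine by mask
g=cv2.GaussianBlur(cv2.cvtColor(i,cv2.COLOR_BGR2GRAY),(3,3),0)
mask=np.zeros_like(g); mask[222:262,298:345]=(g[222:262,298:345]<90)*255
cs,_=cv2.findContours(mask,cv2.RETR_EXTERNAL,cv2.CHAIN_APPROX_NONE)
c=max(cs,key=cv2.contourArea); P=np.array([ray(m,R,t,p[0][0],p[0][1],.079)[:2] for p in c],np.float32)
print("cover rect",cv2.minAreaRect(P*1000))
h=cv2.cvtColor(i,cv2.COLOR_BGR2HSV); b=cv2.inRange(h,(100,80,40),(130,255,255)); b[:215]=0;b[270:]=0;b[:,:135]=0;b[:,185:]=0
cs,_=cv2.findContours(b,cv2.RETR_EXTERNAL,cv2.CHAIN_APPROX_NONE);c=max(cs,key=cv2.contourArea)
P=np.array([ray(m,R,t,p[0][0],p[0][1],.083)[:2] for p in c],np.float32);print("disc",cv2.minEnclosingCircle(P*1000))
print("line dir",dom(C(70,185,.083)-C(107,155,.083),0))
bay=[C(u,v,.008) for u,v in((137,265),(215,195),(283,258),(193,335))]
print("bay",np.mean(bay,0),[dom(bay[(k+1)%4]-bay[k],0).round(1) for k in range(4)],[np.linalg.norm(bay[k]-bay[(k+1)%4]).round(3) for k in range(4)])
E
```

```text
cover ctr [ 0.47198721 -0.07844904  0.079     ] sides [np.float64(0.076), np.float64(0.063), np.float64(0.076), np.float64(0.065)] [np.float64(-107.3), np.float64(161.6), np.float64(73.9), np.float64(-18.8)]
cover rect ((470.45068359375, -76.82225036621094), (80.84172058105469, 64.22702026367188), 71.81404876708984)
disc ((443.5250244140625, 335.47265625), 45.00799560546875)
line dir 133.93083673653476
bay [0.37232308 0.2612716  0.008     ] [np.float64(-43.6), np.float64(-128.6), np.float64(134.5), np.float64(43.8)] [np.float64(0.085), np.float64(0.078), np.float64(0.095), np.float64(0.075)]
```

>>> {"fn": "arm_command", "kwargs": {"deltas": [[[1.05, -2.65, 0, 0, 0, -3.6], [1.05, -2.65, 0, 0, 0, -3.6], [1.05, -2.65, 0, 0, 0, -3.6], [1.05, -2.65, 0, 0, 0, -3.6], [1.05, -2.65, 0, 0, 0, -3.6], [1.05, -2.65, 0, 0, 0, -3.6], [1.05, -2.65, 0, 0, 0, -3.6], [1.05, -2.65, 0, 0, 0, -3.6], [1.05, -2.65, 0, 0, 0, -3.6], [1.05, -2.65, 0, 0, 0, -3.6], [1.05, -2.65, 0, 0, 0, -3.6], [1.05, -2.65, 0, 0, 0, -3.6]]], "gripper": 1}}

```text
t: 1.15
tool_pos: [0.3446, 0.2395, 0.2185]
orientation: [-1.682, -2.654, 0.0]
force: [0.8, 0.5, 0.7]
opening: 0.0931
gripper_force: 0.0
```

>>> {"fn": "arm_command", "kwargs": {"deltas": [[[1.05, -2.65, 0, 0, 0, -3.6], [1.05, -2.65, 0, 0, 0, -3.6], [1.05, -2.65, 0, 0, 0, -3.6], [1.05, -2.65, 0, 0, 0, -3.6], [1.05, -2.65, 0, 0, 0, -3.6], [1.05, -2.65, 0, 0, 0, -3.6], [1.05, -2.65, 0, 0, 0, -3.6], [1.05, -2.65, 0, 0, 0, -3.6], [1.05, -2.65, 0, 0, 0, -3.6], [1.05, -2.65, 0, 0, 0, -3.6], [1.05, -2.65, 0, 0, 0, -3.6], [1.05, -2.65, 0, 0, 0, -3.6]]]}}

```text
t: 2.15
tool_pos: [0.4707, -0.0786, 0.2184]
orientation: [-2.541, -1.848, 0.0]
force: [0.4, -0.1, 0.3]
opening: 0.0929
gripper_force: 0.0
```

```bash
python3 - <<'E'
from h import *
s=monitor.read_state(); print(s["t"],s["tool_pos"],s["orientation"])
w=eyes.read_camera("wrist"); cv2.imwrite("pics/w1.png",w)
m,R,t=cam("wrist"); print(-R.T@t); np.savez("w1.npz",R=R,t=t)
print(proj(m,R,t,s["tool_pos"]),proj(m,R,t,[.4705,-.077,.104]))
E
```

```text
2.15 [ 0.4706517  -0.07864365  0.2183969 ] [-2.54060962e+00 -1.84754359e+00  1.53499240e-04]
[ 0.49537056 -0.00975787  0.38349255]
(np.float64(275.0832365646859), np.float64(251.14726022440846)) (np.float64(275.497962906414), np.float64(201.4316600995169))
```

View pics/w1.png

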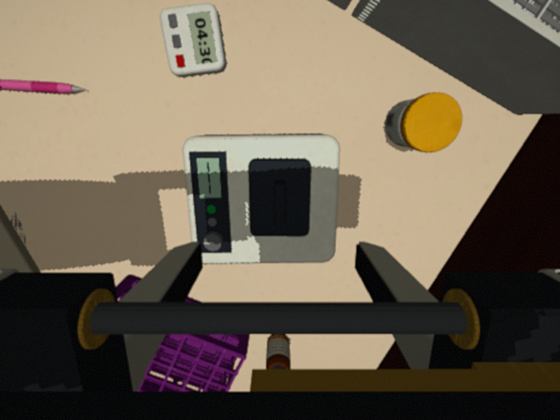

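Wrist view: the cover spans columns 249–311 and rows 158–237, with the ridge along column 280. The unit's top spans columns 183–340 and rows 135–263. It is well aligned with the fingers.

```bash
python3 - <<'E'
from h import *
m,R,t=cam("wrist"); d=np.load("w1.npz");R,t=d["R"],d["t"]
i=cv2.imread("pics/w1.png"); g=cv2.cvtColor(i,cv2.COLOR_BGR2GRAY)
def rect(mask,z):
    cs,_=cv2.findContours(mask,cv2.RETR_EXTERNAL,cv2.CHAIN_APPROX_NONE); c=max(cs,key=cv2.contourArea)
    P=np.array([ray(m,R,t,p[0][0],p[0][1],z)[:2] for p in c],np.float32); print(cv2.boundingRect(c),cv2.minAreaRect(P*1000))
k=np.zeros_like(g);k[150:245,235:325]=(g[150:245,235:325]<75)*255; rect(k,.0785)
a=np.radians(-18); ex=np.array([np.cos(a),np.sin(a),0])
# edges: column profiles of the unit, row 190..; rows of unit at col 320
print("row200 grad", [(u,int(g[205,u])) for u in range(260,300,1)])
# ridge region zoom stats
c=cv2.resize(i[145:250,230:330],None,fx=5,fy=5,interpolation=cv2.INTER_CUBIC); c=cv2.convertScaleAbs(c,alpha=2.5); cv2.imwrite("pics/c1.png",c)
# unit edges at lines
for (u,v) in ((187,200),(340,185),(325,135),(320,263),(240,135)):
    p=ray(m,R,t,u,v,.06); q=p[:2]-[.4705,-.077]; print((u,v),"along x",q@ex[:2],"along y",q@[-ex[1],ex[0]])
E
```

```text
(248, 159, 64, 78) ((472.97686767578125, -81.71842956542969), (83.62971496582031, 64.95735168457031), 71.29576873779297)
row200 grad [(260, 11), (261, 12), (262, 16), (263, 15), (264, 16), (265, 16), (266, 16), (267, 14), (268, 14), (269, 13), (270, 14), (271, 17), (272, 18), (273, 16), (274, 16), (275, 16), (276, 13), (277, 17), (278, 17), (279, 16), (280, 14), (281, 15), (282, 18), (283, 18), (284, 11), (285, 12), (286, 15), (287, 14), (288, 15), (289, 17), (290, 17), (291, 15), (292, 16), (293, 17), (294, 16), (295, 16), (296, 15), (297, 16), (298, 16), (299, 19)]
(187, 200) along x -0.09955435824986425 along y -0.008969576541445371
(340, 185) along x 0.0709741241909941 along y 0.0069852171427340955
(325, 135) along x 0.05241944193807207 along y 0.06070395810064935
(320, 263) along x 0.05192868157320621 along y -0.0873739784668367
(240, 135) along x -0.03724930136299877 along y 0.06127475637419334
```

View pics/c1.png

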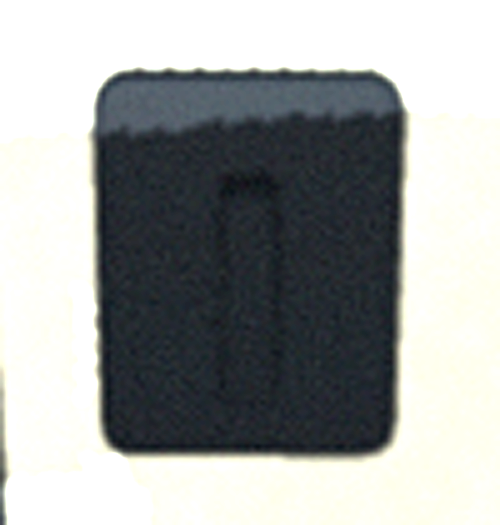

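>>> {"fn": "arm_command", "kwargs": {"deltas": [[[0.11, -0.15, -1.35, 0, 0, -0.4], [0.12, -0.16, -1.35, 0, 0, -0.4], [0, 0, -1.35, 0, 0, 0], [0, 0, -1.35, 0, 0, 0], [0, 0, -1.35, 0, 0, 0], [0, 0, -1.35, 0, 0, 0], [0, 0, -1.35, 0, 0, 0], [0, 0, -1.35, 0, 0, 0], [0, 0, -1.35, 0, 0, 0], [0, 0, -1.35, 0, 0, 0], [0, 0, 0, 0, 0, 0]]]}}

```text
t: 3.12
tool_pos: [0.4705, -0.0795, 0.0805]
orientation: [-2.547, -1.832, 0.005]
force: [0.3, 0.4, 0.1]
opening: 0.0931
gripper_force: 0.0
```

>>> {"fn": "arm_command", "kwargs": {"deltas": [[[0, 0, 0, 0, 0, 0], [0, 0, 0, 0, 0, 0], [0, 0, 0, 0, 0, 0], [0, 0, 0, 0, 0, 0], [0, 0, 0, 0, 0, 0], [0, 0, 0, 0, 0, 0], [0, 0, 0, 0, 0, 0], [0, 0, 0, 0, 0, 0]]], "gripper": -1, "squeeze": 20}}

```text
t: 3.78
tool_pos: [0.4729, -0.0803, 0.0838]
orientation: [2.55, 1.834, 0.0]
force: [-0.1, -0.0, 0.4]
opening: 0.0443
gripper_force: 0.0
```

>>> {"fn": "arm_command", "kwargs": {"deltas": [[[0, 0, 0, 0, 0, 0], [0, 0, 0, 0, 0, 0], [0, 0, 0, 0, 0, 0], [0, 0, 0, 0, 0, 0], [0, 0, 0, 0, 0, 0], [0, 0, 0, 0, 0, 0], [0, 0, 0, 0, 0, 0], [0, 0, 0, 0, 0, 0], [0, 0, 0, 0, 0, 0]]]}}

```text
t: 4.53
tool_pos: [0.4727, -0.0803, 0.0836]
orientation: [-2.55, -1.834, 0.0]
force: [-0.3, 0.0, -0.4]
opening: 0.012
gripper_force: 20.0
```

>>> {"fn": "arm_command", "kwargs": {"deltas": [[[0, 0, 0.5, 0, 0, 0], [0, 0, 1, 0, 0, 0], [0, 0, 1.5, 0, 0, 0], [0, 0, 2, 0, 0, 0], [0, 0, 2, 0, 0, 0], [0, 0, 2, 0, 0, 0], [0, 0, 2, 0, 0, 0], [0, 0, 2, 0, 0, 0], [0, 0, 1, 0, 0, 0], [0, 0, 0, 0, 0, 0]]]}}

```text
t: 5.37
tool_pos: [0.4744, -0.0808, 0.2273]
orientation: [2.547, 1.832, 0.005]
force: [0.2, -0.1, 0.0]
opening: 0.0116
gripper_force: 20.0
```

```bash
python3 - <<'E'
from h import *
m,R,t=cam("top"); i=eyes.read_camera("top"); cv2.imwrite("pics/t1.png",i)
w=eyes.read_camera("wrist"); cv2.imwrite("pics/w2.png",w)
m,R,t=cam("wrist"); np.savez("w2.npz",R=R,t=t)
s=monitor.read_state(); print(s["t"],s["tool_pos"],s["orientation"],s["opening"],s["gripper_force"],s["q"])
E
```

```text
5.4667 [ 0.47288356 -0.08031969  0.22360016] [2.55024893e+00 1.83391468e+00 4.73483300e-04] 0.011745263539576565 19.99891072511673 [-2.75175501e-01 -2.03312978e-01  1.80477821e+00 -2.09738436e-05
  1.53961694e+00  4.87454750e-02]
```

View pics/w2.png

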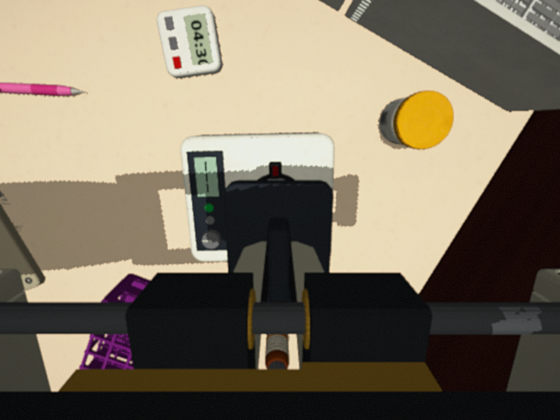

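The cover came off cleanly, with opening 11.7 mm on a 12 mm ridge. The hub's sensor shows at (275,172). Next I move beside the bay to look at the tray before placing.

>>> {"fn": "arm_command", "kwargs": {"deltas": [[[-0.31, 2.31, 0, 0, 0, 5.3], [-0.31, 2.31, 0, 0, 0, 5.3], [-0.31, 2.31, 0, 0, 0, 5.3], [-0.31, 2.31, 0, 0, 0, 5.3], [-0.31, 2.31, 0, 0, 0, 5.3], [-0.31, 2.31, 0, 0, 0, 5.3], [-0.31, 2.31, 0, 0, 0, 5.3], [-0.31, 2.31, 0, 0, 0, 5.3], [-0.31, 2.31, 0, 0, 0, 5.3], [-0.31, 2.31, 0, 0, 0, 5.3], [-0.31, 2.31, 0, 0, 0, 5.3], [-0.31, 2.31, 0, 0, 0, 5.3]]]}}

```text
t: 6.47
tool_pos: [0.4343, 0.1977, 0.2216]
orientation: [-1.194, -2.904, 0.003]
force: [0.2, -0.2, -1.8]
opening: 0.0117
gripper_force: 20.0
```

>>> {"fn": "arm_command", "kwargs": {"deltas": [[[0, 0, 0, 0, 0, 0], [0, 0, 0, 0, 0, 0]]]}}

```text
t: 6.63
tool_pos: [0.4345, 0.1974, 0.2218]
orientation: [-1.198, -2.902, 0.003]
force: [0.2, -0.1, -1.0]
opening: 0.012
gripper_force: 20.0
```

```bash
python3 - <<'E'
from h import *
m,R,t=cam("wrist"); np.savez("w3.npz",R=R,t=t)
s=monitor.read_state(); print(s["t"],s["tool_pos"],s["orientation"],s["opening"])
w=eyes.read_camera("wrist"); cv2.imwrite("pics/w3.png",w)
E
```

```text
6.6333 [0.43446775 0.19740298 0.22179058] [-1.19826896 -2.90169954  0.00334076] 0.011955549987270676
```

View pics/w3.png

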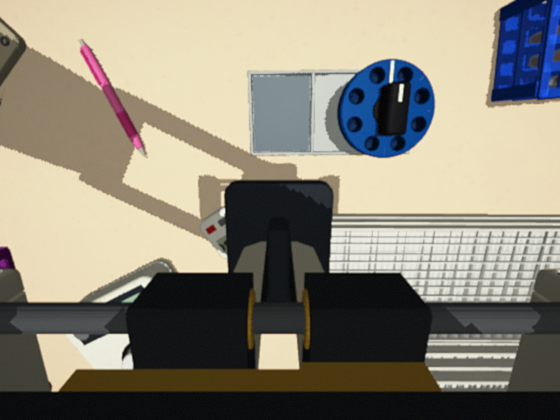

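Wrist view: the compartment floor spans columns 252–312 and rows 76–152, nearly aligned with the tool. The carousel disc is centred at about (386,108), with the white line pointing up at columns 392–400. The held cover spans columns 226–332 with its edge at row 181.

```bash
python3 - <<'E'
from h import *
m,_,_=cam("wrist"); d=np.load("w3.npz");R,t=d["R"],d["t"]
i=cv2.imread("pics/w3.png"); h=cv2.cvtColor(i,cv2.COLOR_BGR2HSV)
print("floor hsv",h[115,280],"tray",h[115,325],"wall",h[115,250],"table",h[115,235])
def rep(name,mask,z,f):
    cs,_=cv2.findContours(mask,cv2.RETR_EXTERNAL,cv2.CHAIN_APPROX_NONE); c=max(cs,key=cv2.contourArea)
    P=np.array([ray(m,R,t,p[0][0],p[0][1],z)[:2]*1000 for p in c],np.float32); print(name,cv2.boundingRect(c),f(P)); return c,P
fl=cv2.inRange(h,(90,20,60),(120,120,200)); fl[:,:240]=0; fl[:,330:]=0; fl[:60]=0; fl[165:]=0
rep("floor z3",fl,.003,cv2.minAreaRect)
rep("floor z11",fl,.011,cv2.minAreaRect)
b=cv2.inRange(h,(100,120,40),(125,255,255)); b[:45]=0;b[165:]=0;b[:,:330]=0;b[:,445:]=0
c,P=rep("disc z83",b,.083,cv2.minEnclosingCircle); print(cv2.fitEllipse(P))
wl=cv2.inRange(h,(0,0,200),(180,50,255)); M=np.zeros_like(wl); cv2.drawContours(M,[cv2.convexHull(c)],-1,255,-1)
wl&=cv2.erode(M,np.ones((3,3)))
ys,xs=np.nonzero(wl); 
n,lab,st,ce=cv2.connectedComponentsWithStats(wl); print(st.tolist(),ce.round(1).tolist())
for k in range(1,n):
    yy,xx=np.nonzero(lab==k)
    if len(yy)<8: continue
    z=.083 if k==1 else .111
    P=np.array([ray(m,R,t,u,v,z)[:2]*1000 for u,v in zip(xx,yy)],np.float32); l=cv2.fitLine(P,cv2.DIST_L2,0,.01,.01).ravel(); print(k,l, np.degrees(np.arctan2(l[1],l[0])))
# cover in hand
s=monitor.read_state(); z=s["tool_pos"][2]-.0156+.011
print("cover edges",[ray(m,R,t,u,v,z).round(4) for u,v in((226,200),(332,200),(279,181))])
a=np.radians(2*np.degrees(np.arctan2(s["orientation"][1],s["orientation"][0]))-90);print("tooly yaw",np.degrees(a)%360, "tcp",s["tool_pos"])
E
```

```text
floor hsv [ 97  30 146] tray [ 45  10 196] wall [ 47   9 201] table [ 22  50 239]
floor z3 (252, 75, 58, 76) ((372.84564208984375, 262.93280029296875), (68.59051513671875, 88.19251251220703), 46.4490852355957)
floor z11 (252, 75, 58, 76) ((373.0128173828125, 262.6947021484375), (67.16242980957031, 86.3563003540039), 46.4490852355957)
disc z83 (338, 60, 96, 97) ((443.177978515625, 334.76641845703125), 46.225059509277344)
((442.6744384765625, 334.15118408203125), (80.43077850341797, 89.72781372070312), 138.4254150390625)
[[0, 0, 560, 420, 235089], [390, 61, 4, 21, 60], [399, 84, 4, 17, 51]] [[279.4, 209.6], [391.5, 70.8], [400.6, 92.2]]
1 [  0.72251755  -0.6913526  420.1007     360.9915    ] -43.73727
2 [  0.7148733  -0.699254  435.30734   345.75858  ] -44.36718
cover edges [array([0.3886, 0.1997, 0.2175]), array([0.4325, 0.2439, 0.2175]), array([0.4025, 0.2298, 0.2175])]
tooly yaw 45.018236038529324 tcp [0.43480187 0.19664618 0.22207788]
```

```bash
python3 - <<'E'
from h import *
m,R4,t4=cam("wrist"); s=monitor.read_state(); w=eyes.read_camera("wrist"); cv2.imwrite("pics/w4.png",w); np.savez("w4.npz",R=R4,t=t4)
print(s["t"],s["tool_pos"],np.abs(s["dq"]).max())
def edge(g,pts,axis):  # subpixel strongest gradient
    pass
for n in("w1","w2","w4"):
    g=cv2.GaussianBlur(cv2.cvtColor(cv2.imread(f"pics/{n}.png"),cv2.COLOR_BGR2GRAY),(3,3),0).astype(float)
    d=np.load(n+".npz");R,t=d["R"],d["t"]
    print(n,"campos",(-R.T@t).round(4))
    if n!="w4":
        gv=np.abs(np.diff(g[120:150,310:330].mean(1))); r=120+.5+gv.argmax(); gh=np.abs(np.diff(g[150:165,325:350].mean(0))); c=325.5+gh.argmax()
        print(" unit back-left edges",r,c,ray(m,R,t,320,r,.06).round(4),ray(m,R,t,c,157,.06).round(4))
    # cover
    if n=="w1": rr,cc,L,Rr,z=(150,170),(260,300),(240,260),(300,322),.0785
    else: rr,cc,L,Rr,z=(165,195),(250,262),(215,240),(322,345),None
    a=g[rr[0]:rr[1],cc[0]:cc[1]].mean(1); r=rr[0]+.5+np.abs(np.diff(a)).argmax()
    y=slice(195,205)
    l=L[0]+.5+np.abs(np.diff(g[y,L[0]:L[1]].mean(0))).argmax(); q=Rr[0]+.5+np.abs(np.diff(g[y,Rr[0]:Rr[1]].mean(0))).argmax()
    zt=z or ({"w2":.2236,"w4":s["tool_pos"][2]}[n]-.0046)
    E=ray(m,R,t,(l+q)/2,r,zt); A=ray(m,R,t,l,200,zt);B=ray(m,R,t,q,200,zt)
    print(" cover edge row",r,l,q,E.round(4),"width",np.linalg.norm(A-B),"mid",((A+B)/2).round(4))
    tcp=np.array({"w1":[.4728,-.0803,0],"w2":[.47288,-.08032,0],"w4":list(s["tool_pos"])}[n])
    ax=R[1]*-1; ax=ax[:2]/np.linalg.norm(ax[:2]); e=(E-tcp)[:2]; print("  along",e@ax,"across",e@[ax[1],-ax[0]])
    print("  proj of tcp",proj(m,R,t,s["tool_pos"]) if n=="w4" else "")
E
```

```text
6.6833 [0.43480187 0.19664618 0.22207788] 0.024783667517406478
w1 campos [ 0.4954 -0.0098  0.3835]
 unit back-left edges 132.5 337.5 [ 0.5348 -0.0313  0.06  ] [ 0.5456 -0.0618  0.06  ]
 cover edge row 158.5 248.5 309.5 [ 0.4859 -0.0416  0.0785] width 0.06443516918970009 mid [ 0.4722 -0.0828  0.0785]
  along 0.04088268528701895 across 0.00021932610175346041
  proj of tcp 
w2 campos [ 0.4968 -0.008   0.3889]
 unit back-left edges 131.5 332.5 [ 0.5371 -0.0283  0.06  ] [ 0.5424 -0.0585  0.06  ]
 cover edge row 179.5 218.5 332.5 [ 0.4857 -0.036   0.219 ] width 0.06705894674008539 mid [ 0.4818 -0.0475  0.219 ]
  along 0.04609227919243985 across -0.0020110083297754378
  proj of tcp 
w4 campos [0.3812 0.2509 0.3875]
 cover edge row 179.5 223.5 338.5 [0.4032 0.2305 0.2175] width 0.0676521879176419 mid [0.4118 0.2219 0.2175]
  along 0.04631255731749308 across 0.00158124781665063
  proj of tcp (np.float64(278.2992755069219), np.float64(256.65000644062184))
```

Lowered upright, the 188 mm gripper body could catch the carousel's grip (111 mm tall, about 93 mm away, while the body would reach 94 mm out at 103 mm height). I'll tilt the tool 4° away from the carousel for the placing.

>>> {"fn": "arm_command", "kwargs": {"deltas": [[[-1.0, 1.05, 0, 0.49, -0.46, 0.24], [-1.0, 1.05, 0, 0.49, -0.46, 0.24], [-1.0, 1.05, 0, 0.48, -0.46, 0.24], [-1.0, 1.04, 0, 0.48, -0.46, 0.24], [-1.0, 1.04, 0, 0.48, -0.46, 0.24], [-0.99, 1.04, 0, 0.48, -0.46, 0.2], [0, 0, -2, 0, 0, 0], [0, 0, -3, 0, 0, 0], [0, 0, -3, 0, 0, 0], [0, 0, -3, 0, 0, 0], [0, 0, -2, 0, 0, 0], [0, 0, -1, 0, 0, 0]]]}}

```text
t: 7.73
tool_pos: [0.3734, 0.2581, 0.0801]
orientation: [1.159, 2.895, 0.096]
force: [-0.1, -0.8, -0.7]
opening: 0.0119
gripper_force: 20.0
```

>>> {"fn": "arm_command", "kwargs": {"deltas": [[[0, 0, 0, 0, 0, 0], [0, 0, 0, 0, 0, 0], [0, 0, 0, 0, 0, 0]]]}}

```text
t: 7.98
tool_pos: [0.3769, 0.2601, 0.0855]
orientation: [1.156, 2.89, 0.105]
force: [-0.2, 0.4, -0.1]
opening: 0.0122
gripper_force: 20.0
```

```bash
python3 - <<'E'
from h import *
from scipy.spatial.transform import Rotation as Ro
s=monitor.read_state(); M=Ro.from_rotvec(s["orientation"]).as_matrix(); print(s["tool_pos"],M.round(4).tolist(),np.degrees(np.arctan2(M[1,0],M[0,0])))
d=np.load("w4.npz");R,t=d["R"],d["t"]; m,_,_=cam("wrist")
h=cv2.cvtColor(cv2.imread("pics/w4.png"),cv2.COLOR_BGR2HSV); fl=cv2.inRange(h,(90,20,60),(120,120,200)); fl[:,:240]=0; fl[:,330:]=0; fl[:60]=0; fl[165:]=0
cs,_=cv2.findContours(fl,cv2.RETR_EXTERNAL,cv2.CHAIN_APPROX_NONE); c=max(cs,key=cv2.contourArea)
print(cv2.minAreaRect(np.array([ray(m,R,t,p[0][0],p[0][1],.003)[:2]*1000 for p in c],np.float32)))
E
```

```text
[0.3768736  0.26007362 0.08545924] [[-0.7243, 0.6876, 0.0499], [0.6894, 0.7225, 0.0524], [-0.0, 0.0724, -0.9974]] 136.41471553340824
((372.8431701660156, 263.01080322265625), (68.5535888671875, 87.33345794677734), 46.08456802368164)
```

>>> {"fn": "arm_command", "kwargs": {"deltas": [[[-0.15, -0.06, -1, 0, 0, 0], [0, 0, -1, 0, 0, 0], [0, 0, -1, 0, 0, 0], [0, 0, -1, 0, 0, 0], [0, 0, -0.6, 0, 0, 0], [0, 0, -0.4, 0, 0, 0], [0, 0, -0.3, 0, 0, 0], [0, 0, 0, 0, 0, 0], [0, 0, 0, 0, 0, 0], [0, 0, 0, 0, 0, 0]]]}}

```text
t: 8.82
tool_pos: [0.3746, 0.2592, 0.0311]
orientation: [1.156, 2.892, 0.102]
force: [0.1, 0.2, -1.0]
opening: 0.0116
gripper_force: 20.0
```

>>> {"fn": "arm_command", "kwargs": {"deltas": [[[0, 0, -0.3, 0, 0, 0], [0, 0, -0.3, 0, 0, 0], [0, 0, -0.3, 0, 0, 0], [0, 0, 0, 0, 0, 0], [0, 0, 0, 0, 0, 0]]]}}

```text
t: 9.23
tool_pos: [0.3739, 0.2588, 0.0213]
orientation: [1.156, 2.893, 0.101]
force: [-0.3, 0.4, -0.2]
opening: 0.012
gripper_force: 20.0
```

>>> {"fn": "arm_command", "kwargs": {"deltas": [[[0, 0, 0, 0, 0, 0], [0, 0, 0, 0, 0, 0], [0, 0, 0, 0, 0, 0], [0, 0, 0, 0, 0, 0], [0, 0, 0, 0, 0, 0], [0, 0, 0, 0, 0, 0]]], "gripper": -0.2}}

```text
t: 9.73
tool_pos: [0.3743, 0.259, 0.0217]
orientation: [1.156, 2.892, 0.102]
force: [-0.3, 0.0, -0.6]
opening: 0.0366
gripper_force: 0.0
```

>>> {"fn": "arm_command", "kwargs": {"deltas": [[[0, 0, 0.5, 0, 0, 0], [0, 0, 1, 0, 0, 0], [0, 0, 2, 0, 0, 0], [0, 0, 2, 0, 0, 0], [0, 0, 3, -0.8, 0.8, 0], [0, 0, 3, -1, 1, 0], [0, 0, 3, -1.1, 0.96, 0], [0, 0, 3, 0, 0, 0], [0, 0, 2, 0, 0, 0], [0, 0, 1, 0, 0, 0], [0, 0, 0, 0, 0, 0], [0, 0, 0, 0, 0, 0]]]}}

```text
t: 10.73
tool_pos: [0.3742, 0.259, 0.2266]
orientation: [-1.166, -2.917, -0.001]
force: [0.6, -0.3, -1.2]
opening: 0.0375
gripper_force: 0.0
```

```bash
cat > look.py <<'E'
import sys
from h import *
n=sys.argv[1]
m,R,t=cam("wrist"); s=monitor.read_state(); w=eyes.read_camera("wrist"); cv2.imwrite(f"pics/{n}.png",w); np.savez(n+".npz",R=R,t=t)
print(s["t"],s["tool_pos"],s["orientation"],np.abs(s["dq"]).max(),s["opening"])
E
python3 look.py w5
```

```text
10.7333 [0.37421548 0.259001   0.22655958] [-1.16560480e+00 -2.91691301e+00 -1.18435043e-03] 0.03794449701300089 0.0374996389293926
```

View pics/w5.png

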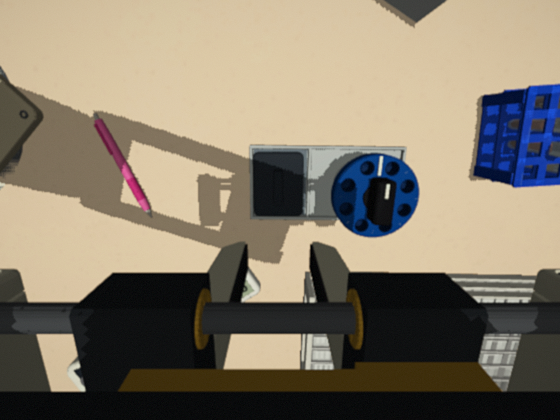

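The cover lies in the compartment (columns 253–305, rows 152–217), seemingly flat. The carousel disc is at about (375,196). I check the numbers from this frame.

```bash
python3 - <<'E'
from h import *
m,_,_=cam("wrist"); d=np.load("w5.npz");R,t=d["R"],d["t"]
i=cv2.imread("pics/w5.png"); h=cv2.cvtColor(i,cv2.COLOR_BGR2HSV); g=h[:,:,2]
k=np.zeros_like(g);k[145:225,245:315]=(g[145:225,245:315]<80)*255
k=cv2.morphologyEx(k,cv2.MORPH_OPEN,np.ones((5,5)))
cs,_=cv2.findContours(k,cv2.RETR_EXTERNAL,cv2.CHAIN_APPROX_NONE); c=max(cs,key=cv2.contourArea)
print("cover",cv2.boundingRect(c),cv2.minAreaRect(np.array([ray(m,R,t,*p[0],.014)[:2]*1000 for p in c],np.float32)))
Q=cv2.approxPolyDP(c,5,True); print([ray(m,R,t,*p[0],.014)[:2].round(4).tolist() for p in Q])
b=cv2.inRange(h,(100,120,30),(125,255,255)); M=np.zeros_like(b); M[145:245,325:425]=255; b&=M
cs,_=cv2.findContours(b,cv2.RETR_EXTERNAL,cv2.CHAIN_APPROX_NONE); c=cv2.convexHull(max(cs,key=cv2.contourArea))
for z in(.083,.072): print("disc",z,cv2.boundingRect(c),cv2.minEnclosingCircle(np.array([ray(m,R,t,*p[0],z)[:2]*1000 for p in c],np.float32)))
wl=cv2.inRange(h,(0,0,180),(180,60,255)); M[:]=0; cv2.drawContours(M,[c],-1,255,-1); wl&=cv2.erode(M,np.ones((3,3)))
n,lab,st,ce=cv2.connectedComponentsWithStats(wl)
for j in range(1,n):
    yy,xx=np.nonzero(lab==j)
    if len(yy)<8: continue
    z=.083 if ce[j][1]<178 else .111
    l=cv2.fitLine(np.array([ray(m,R,t,u,v,z)[:2]*1000 for u,v in zip(xx,yy)],np.float32),cv2.DIST_L2,0,.01,.01).ravel(); print("line",st[j].tolist(),z,l,np.degrees(np.arctan2(l[1],l[0])))
# black bar
k=np.zeros_like(g);k[170:225,360:400]=(g[170:225,360:400]<45)*255; k[:, :364]=0
cs,_=cv2.findContours(k,cv2.RETR_EXTERNAL,cv2.CHAIN_APPROX_NONE); c=max(cs,key=cv2.contourArea); print("bar",cv2.boundingRect(c),cv2.minAreaRect(np.array([ray(m,R,t,*p[0],.111)[:2]*1000 for p in c],np.float32)))
E
```

```text
cover (252, 152, 56, 65) ((373.5799255371094, 262.02813720703125), (70.65242004394531, 83.73004150390625), 46.3956413269043)
[[0.322, 0.265], [0.3796, 0.2076], [0.4245, 0.2547], [0.3644, 0.3095]]
disc 0.083 (332, 154, 86, 83) ((441.5606689453125, 336.0397033691406), 46.722007751464844)
disc 0.072 (332, 154, 86, 83) ((445.9254455566406, 336.9132385253906), 48.385433197021484)
line [378, 156, 5, 19, 47] 0.083 [  0.7069373  -0.7072762 420.35538   360.68268  ] -45.01373
line [386, 185, 4, 13, 33] 0.111 [  0.70313776  -0.7110536  435.1244     345.92865   ] -45.3207
bar (364, 178, 32, 47) ((437.6626281738281, 333.05804443359375), (29.345827102661133, 46.24952697753906), 45.48820877075195)
```

The cover sits within about 1.5 mm of the bay centre, at the right angle and height. Next I go for the carousel, with its axis at about (0.444, 0.337) and line at 135°.

>>> {"fn": "arm_command", "kwargs": {"deltas": [[[1.5, 1.7, 0, 0, 0, -0.5], [2, 2.2, 0, 0, 0, -0.6], [2, 2.2, 0, 0, 0, 0], [1.5, 1.7, 0, 0, 0, 0], [0, 0, -1, 0, 0, 0], [0, 0, -2, 0, 0, 0], [0, 0, -2, 0, 0, 0], [0, 0, -2, 0, 0, 0], [0, 0, -1, 0, 0, 0], [0, 0, -1, 0, 0, 0], [0, 0, 0, 0, 0, 0], [0, 0, 0, 0, 0, 0]]], "gripper": 1}}

```text
t: 11.78
tool_pos: [0.4438, 0.3366, 0.1362]
orientation: [-1.193, -2.905, 0.001]
force: [0.3, -0.4, 0.4]
opening: 0.0932
gripper_force: 0.0
```

>>> {"fn": "arm_command", "kwargs": {"deltas": [[[0, 0, 0, 0, 0, 0], [0, 0, 0, 0, 0, 0]]]}}

```text
t: 11.95
tool_pos: [0.445, 0.3375, 0.1381]
orientation: [1.193, 2.905, 0.003]
force: [-0.2, 0.3, 0.4]
opening: 0.0925
gripper_force: 0.0
```

>>> {"fn": "arm_command", "kwargs": {"deltas": [[[-0.1, -0.05, -1, 0, 0, 0], [0, 0, -1, 0, 0, 0], [0, 0, -1, 0, 0, 0], [0, 0, -1, 0, 0, 0], [0, 0, -0.5, 0, 0, 0], [0, 0, -0.4, 0, 0, 0], [0, 0, 0, 0, 0, 0], [0, 0, 0, 0, 0, 0], [0, 0, 0, 0, 0, 0]]]}}

```text
t: 12.7
tool_pos: [0.4436, 0.3367, 0.0881]
orientation: [-1.194, -2.906, -0.002]
force: [0.1, 0.1, -0.1]
opening: 0.093
gripper_force: 0.0
```

>>> {"fn": "arm_command", "kwargs": {"deltas": [[[0, 0, 0, 0, 0, 0], [0, 0, 0, 0, 0, 0], [0, 0, 0, 0, 0, 0], [0, 0, 0, 0, 0, 0], [0, 0, 0, 0, 0, 0], [0, 0, 0, 0, 0, 0], [0, 0, 0, 0, 0, 0], [0, 0, 0, 0, 0, 0], [0, 0, 0, 0, 0, 0], [0, 0, 0, 0, 0, 0], [0, 0, 0, 0, 0, 0], [0, 0, 0, 0, 0, 0]]], "gripper": -1, "squeeze": 40}}

```text
t: 13.7
tool_pos: [0.4433, 0.3366, 0.0877]
orientation: [-1.193, -2.905, -0.001]
force: [-0.3, -0.1, -0.3]
opening: 0.0198
gripper_force: 40.0
```

>>> {"fn": "arm_command", "kwargs": {"deltas": [[[0, 0, 0.5, 0, 0, 0], [0, 0, 1.5, 0, 0, 0], [0, 0, 2.5, 0, 0, 0], [0, 0, 3, 0, 0, 0], [0, 0, 3, 0, 0, 0], [0, 0, 2.5, 0, 0, 0], [0, 0, 1.5, 0, 0, 0], [0.1, -0.5, 1, 0, 0, 0], [0.3, -1.7, 0.5, 0, 0, 0], [0.5, -2.7, 0, 0, 0, 0], [0.55, -3.2, 0, 0, 0, 0], [0.55, -3.2, 0, 0, 0, 0]]]}}

```text
t: 14.7
tool_pos: [0.4626, 0.2221, 0.2468]
orientation: [-1.191, -2.905, 0.002]
force: [0.4, 0.2, -3.6]
opening: 0.0195
gripper_force: 40.0
```

>>> {"fn": "arm_command", "kwargs": {"deltas": [[[0.55, -3.2, 0, 0, 0, 0], [0.55, -3.2, 0, 0, 0, 0], [0.55, -3.2, 0, 0, 0, 0], [0.55, -3.2, 0, 0, 0, 0], [0.55, -3.2, 0, 0, 0, 0], [0.55, -3.2, 0, 0, 0, 0], [0.55, -3.2, 0, 0, 0, 0], [0.55, -3.2, 0, 0, 0, 0], [0.55, -3.2, 0, 0, 0, 0], [0.55, -3.2, 0, 0, 0, 0], [0.55, -3.2, 0, 0, 0, 0], [0.45, -2, 0, 0, 0, 0]]]}}

```text
t: 15.7
tool_pos: [0.5273, -0.1517, 0.2465]
orientation: [-1.195, -2.903, 0.001]
force: [0.1, 0.2, -2.0]
opening: 0.0195
gripper_force: 40.0
```

>>> {"fn": "arm_command", "kwargs": {"deltas": [[[0, 0, 0, 0, 0, 0], [0, 0, 0, 0, 0, 0], [0, 0, 0, 0, 0, 0], [0, 0, 0, 0, 0, 0]]]}}

```text
t: 16.03
tool_pos: [0.5278, -0.1475, 0.2472]
orientation: [-1.192, -2.905, -0.001]
force: [0.2, 0.4, -2.5]
opening: 0.0199
gripper_force: 40.0
```

```bash
python3 look.py w6; python3 - <<'E'
from h import *
m,_,_=cam("wrist"); d=np.load("w6.npz")
for z in(.06,.076): print(proj(m,d["R"],d["t"],[.4645,-.0829,z]))
E
```

```text
16.0333 [ 0.52783788 -0.14748163  0.24721552] [-1.19161649e+00 -2.90486511e+00 -8.90265199e-04] 0.006864922705176664 0.019874013966693586
(np.float64(279.60171247584424), np.float64(112.67691460023727))
(np.float64(279.6614848522667), np.float64(112.03813706947128))
```

```bash
python3 - <<'E'
import cv2
i=cv2.imread("pics/w6.png")[50:190,185:375]; cv2.imwrite("pics/c6.png",cv2.resize(i,None,fx=4,fy=4,interpolation=cv2.INTER_CUBIC))
E
```

```text
(no output)
```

View pics/c6.png

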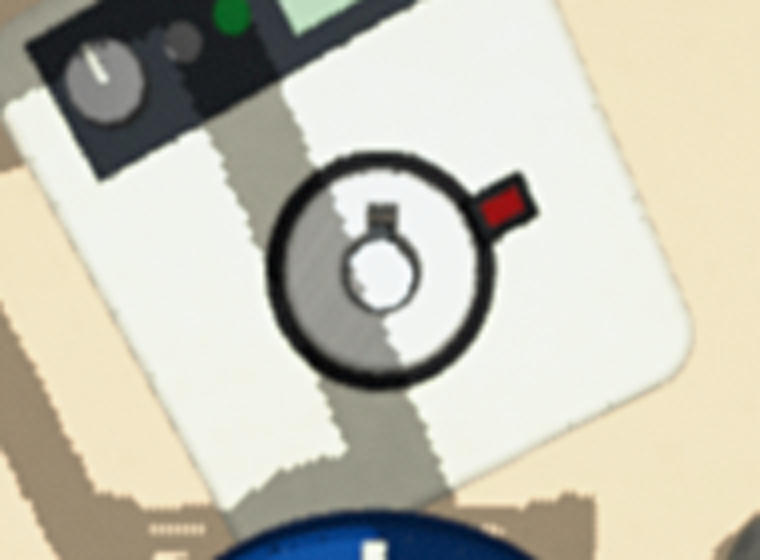

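Crop: the bore centre is at (382,272) and the keyway at (382,217), straight up in the image, so it already points along the carousel's white line at (374,550). The disc's far edge is at crop row 512. Next I refine this numerically.

```bash
python3 - <<'E'
from h import *
m,_,_=cam("wrist"); d=np.load("w6.npz");R,t=d["R"],d["t"]
i=cv2.imread("pics/w6.png"); g=cv2.cvtColor(i,cv2.COLOR_BGR2GRAY); h=cv2.cvtColor(i,cv2.COLOR_BGR2HSV)
from scipy.ndimage import map_coordinates
def fit(c0,r0,r1,pol,angs):
    P=[]
    for a in angs:
        r=np.arange(r0,r1,.25); v=map_coordinates(g.astype(float),[c0[1]+r*np.sin(a),c0[0]+r*np.cos(a)],order=1)
        v=np.convolve(v,np.ones(3)/3,'valid'); k=(pol*np.diff(v)).argmax(); rr=r[k+1]+.12; P.append([c0[0]+rr*np.cos(a),c0[1]+rr*np.sin(a)])
    return np.array(P,np.float32)
A=np.radians(np.arange(0,360,6)); A2=np.array([a for a in A if not 4.2<a<5.3])
def circ(P,z):
    W=np.array([ray(m,R,t,u,v,z)[:2] for u,v in P]); M=np.c_[2*W,np.ones(len(W))]; x=np.linalg.lstsq(M,(W**2).sum(1),rcond=None)[0]; r=np.sqrt(x[2]+x[0]**2+x[1]**2); res=np.abs(np.linalg.norm(W-x[:2],axis=1)-r); 
    k=res<np.median(res)*3+1e-5; M=M[k];x=np.linalg.lstsq(M,(W[k]**2).sum(1),rcond=None)[0]; return x[:2].round(5),np.sqrt(x[2]+x[0]**2+x[1]**2),np.median(res)
c0=(280.1,117.6)
print("bore rim",circ(fit(c0,6,12,-1 ,A2)*1,.076),circ(fit(c0,6,12,1,A2),.076))
print("hub outer",circ(fit(c0,20,26,-1,A2),.076))
s=monitor.read_state(); T=np.array(s["tool_pos"]); zt=T[2]-.0047
b=cv2.inRange(h,(100,120,30),(125,255,255)); b[:165]=0; b[240:]=0; b[:,:200]=0; b[:,360:]=0
P=[]
for u in range(235,325,4):
    v=np.nonzero(b[:,u])[0]
    if len(v): P.append((u,v[0]-.5))
W=np.array([ray(m,R,t,u,v,zt)[:2] for u,v in P]); from scipy.optimize import least_squares
q=least_squares(lambda x:np.linalg.norm(W-x,axis=1)-.046,T[:2],loss="soft_l1",f_scale=.0005); print("disc axis",q.x,"cost",np.sqrt(np.mean(q.fun**2)),len(P), "tcp",T)
kx=g[101:108,270:292]; k=(kx<130).astype(np.uint8); ys,xs=np.nonzero(k); print("keyway px",xs.mean()+270,ys.mean()+101,len(xs)); p=ray(m,R,t,xs.mean()+270,ys.mean()+101,.076); print(p)
wl=cv2.inRange(h,(0,0,180),(180,60,255)); wl[:180]=0; wl[195:]=0; wl[:,:265]=0; wl[:,292:]=0; ys,xs=np.nonzero(wl); print("line px",xs.mean() if len(xs) else 0,ys.mean() if len(ys) else 0,len(xs), ray(m,R,t,xs.mean(),ys.mean(),zt))
from scipy.spatial.transform import Rotation as Ro
M=Ro.from_rotvec(s["orientation"]).as_matrix(); print(np.degrees(np.arctan2(M[1,0],M[0,0])),M[2].round(4))
E
```

```text
bore rim (array([ 0.46915, -0.08734]), np.float64(0.00839369497954839), np.float64(0.000227175501512987)) (array([ 0.46871, -0.08711]), np.float64(0.010939328300178599), np.float64(0.00017365191464062749))
hub outer (array([ 0.46873, -0.08707]), np.float64(0.026060194964736647), np.float64(0.00014166135256714167))
disc axis [ 0.52688147 -0.14689322] cost 0.00044313177813188725 23 tcp [ 0.52801358 -0.14741087  0.24744063]
keyway px 280.0625 104.0625 48
[ 0.45902773 -0.0769068   0.076     ]
line px 278.22 190.1 50 [ 0.49931264 -0.11936461  0.24274063]
135.41137295420026 [ 0.0014 -0.     -1.    ]
```

>>> {"fn": "arm_command", "kwargs": {"deltas": [[[-1, 1, 0, 0, 0, -0.5], [-1.5, 1.5, 0, 0, 0, -0.5], [-1.5, 1.5, 0, 0, 0, -0.5], [-1.5, 1.5, 0, 0, 0, 0], [-0.37, 0.5, -0.5, 0, 0, 0], [0, 0, -1.5, 0, 0, 0], [0, 0, -2, 0, 0, 0], [0, 0, -2, 0, 0, 0], [0, 0, -1.5, 0, 0, 0], [0, 0, -0.7, 0, 0, 0], [0, 0, 0, 0, 0, 0], [0, 0, 0, 0, 0, 0]]]}}

```text
t: 17.08
tool_pos: [0.4696, -0.0882, 0.1659]
orientation: [-1.23, -2.89, -0.0]
force: [1.1, 0.6, -2.1]
opening: 0.0199
gripper_force: 40.0
```

>>> {"fn": "arm_command", "kwargs": {"deltas": [[[0, 0, 0, 0, 0, 0], [0, 0, 0, 0, 0, 0]]]}}

```text
t: 17.25
tool_pos: [0.4704, -0.0887, 0.1671]
orientation: [1.231, 2.889, 0.001]
force: [0.1, -0.4, -2.3]
opening: 0.0194
gripper_force: 40.0
```

>>> {"fn": "arm_command", "kwargs": {"deltas": [[[-0.1, 0.12, -0.3, 0, 0, 0], [0, 0, -0.4, 0, 0, 0], [0, 0, -0.4, 0, 0, 0], [0, 0, -0.4, 0, 0, 0], [0, 0, -0.3, 0, 0, 0], [0, 0, -0.3, 0, 0, 0], [0, 0, 0, 0, 0, 0], [0, 0, 0, 0, 0, 0]]]}}

```text
t: 17.92
tool_pos: [0.4683, -0.0872, 0.1443]
orientation: [-1.231, -2.889, -0.0]
force: [0.3, 0.4, -3.0]
opening: 0.0197
gripper_force: 40.0
```

>>> {"fn": "arm_command", "kwargs": {"deltas": [[[0, 0, -0.2, 0, 0, 0], [0, 0, -0.2, 0, 0, 0], [0, 0, -0.2, 0, 0, 0], [0, 0, -0.2, 0, 0, 0], [0, 0, 0, 0, 0, 0], [0, 0, 0, 0, 0, 0]]]}}

```text
t: 18.42
tool_pos: [0.4684, -0.0872, 0.1363]
orientation: [-1.231, -2.889, -0.0]
force: [-1.0, 0.8, -3.7]
opening: 0.0198
gripper_force: 40.0
```

>>> {"fn": "arm_command", "kwargs": {"deltas": [[[0, 0, -0.3, 0, 0, 0], [0, 0, -0.3, 0, 0, 0], [0, 0, -0.3, 0, 0, 0], [0, 0, -0.3, 0, 0, 0], [0, 0, 0, 0, 0, 0], [0, 0, 0, 0, 0, 0]]]}}

```text
t: 18.92
tool_pos: [0.4683, -0.0873, 0.1242]
orientation: [-1.231, -2.889, -0.0]
force: [-1.7, 2.3, -3.3]
opening: 0.0198
gripper_force: 40.0
```

>>> {"fn": "arm_command", "kwargs": {"deltas": [[[-0.03, 0.04, -0.2, 0, 0, 0], [0, 0, -0.2, 0, 0, 0], [0, 0, -0.2, 0, 0, 0], [0, 0, -0.2, 0, 0, 0], [0, 0, -0.1, 0, 0, 0], [0, 0, 0, 0, 0, 0], [0, 0, 0, 0, 0, 0]]]}}

```text
t: 19.5
tool_pos: [0.4686, -0.0871, 0.1162]
orientation: [1.232, 2.89, 0.0]
force: [-1.3, 1.0, 4.9]
opening: 0.0198
gripper_force: 40.0
```

>>> {"fn": "arm_command", "kwargs": {"deltas": [[[0, 0, -0.1, 0, 0, 0], [0, 0, -0.1, 0, 0, 0], [0, 0, -0.1, 0, 0, 0], [0, 0, 0, 0, 0, 0], [0, 0, 0, 0, 0, 0]]]}}

```text
t: 19.92
tool_pos: [0.4688, -0.0871, 0.1146]
orientation: [1.231, 2.89, 0.0]
force: [-8.4, 2.9, 16.8]
opening: 0.02
gripper_force: 40.0
```

>>> {"fn": "arm_command", "kwargs": {"deltas": [[[-0.05, 0, -0.05, 0, 0, 0], [0, 0, -0.05, 0, 0, 0], [0, 0, 0, 0, 0, 0], [0, 0, 0, 0, 0, 0], [0, 0, 0, 0, 0, 0], [0, 0, 0, 0, 0, 0]]]}}

```text
t: 20.42
tool_pos: [0.4688, -0.0871, 0.1145]
orientation: [1.231, 2.889, 0.001]
force: [-9.9, 2.8, 23.4]
opening: 0.0198
gripper_force: 40.0
```

```bash
python3 look.py w7; python3 - <<'E'
from h import *
s=monitor.read_state(); print(s["force"],s["wrist_torque"])
# cover check + bystanders from top camera, vs start
i=eyes.read_camera("top"); a=cv2.imread("pics/top0.png"); cv2.imwrite("pics/t2.png",i)
m,R,t=cam("top"); g=cv2.GaussianBlur(cv2.cvtColor(i,cv2.COLOR_BGR2GRAY),(3,3),0)
k=np.zeros_like(g); k[245:300,160:220]=(g[245:300,160:220]<70)*255
cs,_=cv2.findContours(k,cv2.RETR_EXTERNAL,cv2.CHAIN_APPROX_NONE); c=max(cs,key=cv2.contourArea); print("cover top",cv2.minAreaRect(np.array([ray(m,R,t,*p[0],.014)[:2]*1000 for p in c],np.float32)))
for n,(x0,y0,x1,y1) in dict(timer=(230,238,268,274),cup=(298,164,330,200),bottle=(392,266,416,288)).items():
    print(n,"mean diff",np.abs(i[y0:y1,x0:x1].astype(int)-a[y0:y1,x0:x1]).mean().round(1))
E
```

```text
20.4167 [ 0.46879268 -0.08714501  0.11450444] [1.23067750e+00 2.88862706e+00 9.13377382e-04] 0.0018738640153647562 0.01976087608082437
[-9.95031465  4.2064532  22.76825828] [ 0.73578865  2.0961672  -0.03581372]
cover top ((372.398681640625, 261.29522705078125), (63.74217987060547, 82.03678894042969), 46.39219284057617)
timer mean diff 5.6
cup mean diff 16.1
bottle mean diff 4.4
```

```bash
python3 -c "
from plant import ticket; print(ticket.close_job())"
```

```text
the job is handed in; nothing more can be done
None
```

The job is handed in at about 20 s of the 51 s. The dust cover lies let go in its compartment, about 2 mm or less off centre, and the carousel is keyed in the hub, gripped at 40 N and pressed home against a hard stop at the expected height. The bystanders were not touched as far as I can tell (the cup area was only partly comparable in the last top view), and the hand-in returned no verdict.

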